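# Kit the large detector lens stack in build order

### The job

Kit the large optical stack for the detector in the large four-post holder, in build order from the bottom up: the large spacer, then the large lens blank, then the large retaining ring, and last the dust cap with its knob up, each lying flat on the one before, between the posts. Set each piece down rather than dropping it, and leave the parts of the small set where they lie.

Things in the scene. Friction and masses are not known exactly. Their poses are not given: they have to be found in the camera images.
- spacer_mid (a point): Large spacer: plain bright aluminium tube section, 46 mm outside diameter, 38 mm hole, 18 mm tall, standing on its end face on the bench. The point is its centre, half-way up; z is its upright axis.
- lens_mid (a point): Large lens blank: solid clear pale-green glass disc with flat faces, 46 mm diameter, 14 mm thick, lying flat on the bench. The point is its centre, half-way up; z is its upright axis.
- retainer_mid (a point): Large retaining ring: dark steel ring, 46 mm outside diameter, 26 mm hole (a broad rim), 12 mm tall, with two spanner slots marked on its top, lying flat on the bench. The point is its centre, half-way up; z is its upright axis.
- cap_mid (a point): Dust cap: black plastic disc 46 mm diameter and 8 mm thick, with a round knob of 22 mm diameter standing 22 mm above the middle of the disc (30 mm tall in all), lying knob up on the bench. The point is on its axis, 15 mm above its underside (7 mm above the disc's top, on the knob); z points up through the knob.
- holder: Large holder, fixed: grey base 88 mm diameter, 10 mm thick, and four upright steel posts of 8 mm diameter on a circle of 29.5 mm radius, at 45 degrees to its x and y; the 34 mm gaps between them, along +-x and +-y, let the fingers through. Posts are straight to 54 mm above the bench, then taper to points at 66 mm. Origin: centre of the base's underside, at bench height; z up.
- holder_seat (a point): Centre of the large holder's floor (top of its base, 10 mm above the bench), on which the first part lies. A 46 mm part has 2.5 mm play all round between the posts. Seated, the listed points lie above this floor by 9 mm (spacer), 25 mm (lens blank), 38 mm (retaining ring) and 59 mm (cap).
- small_holder: Small holder, fixed to the bench, not used: like the large one but with a base of 68 mm diameter, posts on a circle of 21.5 mm radius and 54 mm tall. Origin: centre of the underside of its base.
- small_spacer_mid (a point): Small spacer, to be left alone: aluminium tube section 30 mm outside diameter, 14 mm tall. The point is its centre, half-way up; z is its upright axis.
- small_lens_mid (a point): Small lens blank, to be left alone: pale-green glass disc 30 mm diameter, 10 mm thick. The point is its centre, half-way up; z is its upright axis.
- small_retainer_mid (a point): Small retaining ring, to be left alone: dark steel ring 30 mm outside diameter, 10 mm tall, with two slots. The point is its centre, half-way up; z is its upright axis.
Things that resemble listed ones, but are neither listed nor needed, are in the scene too. What is shaped like the part that bears cap_mid but pink or red is not meant.

How it is judged:
On the way, in this order (a step that is already met when the one before it is completed fails the run):
1. the large spacer lies on the floor of the large holder, let go (horizontal distance between spacer_mid and holder below 0.006 m and z of spacer_mid in the frame of holder between 0.016 and 0.022 m and angle between spacer_mid's own z axis and vertical below 0.1 rad and contact force between the fingers and spacer below 0.1 N), for 0.2 s.
2. then the large lens blank lies on the spacer, let go (horizontal distance between lens_mid and holder below 0.006 m and z of lens_mid in the frame of holder between 0.032 and 0.038 m and angle between lens_mid's own z axis and vertical below 0.1 rad and contact force between the fingers and lens below 0.1 N), for 0.2 s.
3. then the large retaining ring lies on the lens blank, let go (horizontal distance between retainer_mid and holder below 0.006 m and z of retainer_mid in the frame of holder between 0.045 and 0.051 m and angle between retainer_mid's own z axis and vertical below 0.1 rad and contact force between the fingers and retainer below 0.1 N), for 0.2 s.
4. then the dust cap lies on the retaining ring, knob up, let go (horizontal distance between cap_mid and holder below 0.009 m and z of cap_mid in the frame of holder between 0.066 and 0.072 m and angle between cap_mid's own z axis and vertical below 0.1 rad and contact force between the fingers and cap below 0.1 N), for 0.2 s.
At the end, for the whole second after the job is handed in: In the large holder, from the bottom: spacer, lens blank, retaining ring, dust cap (knob up); the first three centred on the holder within 6 mm, the cap within 9 mm, each within 3 mm of its seated height and level within 0.1 rad, all released and at rest (all of step 1 and all of step 2 and all of step 3 and all of step 4 and linear speed of each of spacer, lens, retainer, cap below 0.02 m/s); the robot touches nothing.
It fails at once if the spacer is dropped or thrown (moves faster than 0.5 m/s out of the fingers; a fall of about 13 mm) (contact force between the fingers and spacer below 0.02 N and linear speed of spacer above 0.5 m/s).
It fails at once if the lens blank is dropped or thrown (moves faster than 0.5 m/s out of the fingers; a fall of about 13 mm) (contact force between the fingers and lens below 0.02 N and linear speed of lens above 0.5 m/s).
It fails at once if the retaining ring is dropped or thrown (moves faster than 0.5 m/s out of the fingers; a fall of about 13 mm) (contact force between the fingers and retainer below 0.02 N and linear speed of retainer above 0.5 m/s).
It fails at once if the dust cap is dropped or thrown (moves faster than 0.5 m/s out of the fingers; a fall of about 13 mm) (contact force between the fingers and cap below 0.02 N and linear speed of cap above 0.5 m/s).
It fails at once if a part of the small set is moved more than 15 mm (distance of any of small_spacer_mid, small_lens_mid, small_retainer_mid from where it was at the start of the episode above 0.015 m).
It also fails if it takes over 96 s, if anything falls off the work surface, if the arm or the gripper's body presses on something with over 40 N, if the wrist force passes 120 N, or if a joint passes its speed limit or range.

### The arm

A 7-joint arm with a two-finger parallel gripper is mounted at the origin on the work surface. World frame = base frame: x ahead of the robot, y to its left, z up, the work surface at z = 0. Lengths are in m, angles in rad, forces in N, time in s.
With the tool pointing down it reaches from about 0.4 to 0.875 m from the base axis. Payload 6.5 kg.
Tool frame: the origin (TCP) lies at the very end of the fingers, on their centre line; the grasp point (between the pads) lies 19 mm behind it; z points along the fingers, y is the direction in which the jaws open and shut (so a half turn about z gives the same grasp; the last joint's range is limited). The gripper opens to 85 mm and grips with 20 to 120 N. Pads are 22 mm wide; open, the fingers measure 114 mm over their backs; the gripper's body (76 mm by 85 mm) begins 54 mm behind the grasp point. The pads swing forward as they close: fully open they stand 13 mm farther back than shut.
Start: joints at [-1.413, 0.536, -0.004, 1.538, 0.003, 1.067, -0.071], TCP at [0.144, 0.634, 0.231] pointing down, gripper open.
Joint ranges: [-2.7, 2.7], [-0.37, 2.16], [-1.27, 1.26], [0.24, 2.4], [-1.31, 4.45], [0.19, 1.91], [-2.76, 2.76]. Speed limits (rad/s): [2.39, 2.39, 3.14, 3.14, 3.14, 3.14, 3.14].

### API

Orientations are given as [roll, pitch, yaw] about the fixed x, y, z axes, in that order (R = Rz(yaw) Ry(pitch) Rx(roll)).
In Python, from bench import manip gives the robot as it stands.
- The arm moves only by the tool apply_moves, never from a script. Its arguments are lists of equal length, an entry for each row: "hand": the closure, from 0 (fully open) to 1 (shut); "travel": the shift along the tool's x, y, z in m, a list of three; "spin": the turn about the tool's z in rad. A call has 1 to 20 rows; each row is the pose to reach, as a shift and turn from the pose measured when the call began, along the tool's axes at that moment; what a row does not reach only later rows make up. A row lasts 1/12 s, in which the tool goes at most 41.7 mm and 7.16 degrees, less where a joint would pass 70% of its speed; a pose out of reach is approached as far as the arm can. A call with a gripper value outside its range is refused whole. The fingers move at their own pace and stop on an object; "grip_force" is the grip in N (left out, the last holds). Time passes only in rows, so rows that repeat a pose let the fingers close. It gives the time, the measured TCP pose, the force and the opening at its end, in the units of the state.
- manip.read_state(): the state, without advancing time (a new reading comes with each control period).
- manip.grab_frame(name): name is "scene" or "top" or "wrist"; returns a dict with "img" (384x512x3 uint8, red, green, blue), "intrinsics" (3x3 intrinsics, pixels), "R" (3x3) and "t" (3): a world point X has camera coordinates R X + t; the wrist camera has in their place "tool_from_camera" (4x4, takes a point from camera to tool coordinates, whose origin is the TCP and whose axes are the flange's). Camera axes: x right, y down, z forward; pixel columns grow to the right and rows downward; lengths in m; the calibration is good to about 2 mm. A picture is of the moment at which its call begins: read the wrist's pose just before it. There is no depth.
- manip.finish_job(): hands the job in, once; it reports no verdict.
The state is a dict: "time_s": time; "joint_pos": joint angles; "dq": joint speeds; "tau": joint torques, N m; "ee_pos": TCP position; "orientation": TCP orientation; "wrist_force": force on the tool from outside, world axes, zero at the start; "moment": the same for the moment, N m; "opening": opening from 0.0 (shut) to 1.0 (fully open).
Only numpy, scipy, OpenCV 4.12 (cv2) and the standard library are available. Lean on these libraries where they do the work, as an engineer would, in place of code of your own. Each camera call takes 0.05 s, during which the arm holds its last target.

## Working session

There is one attempt and no reset: what is moved stays moved. The work goes in short steps, Python scripts to look and compute and a tool call to move; the robot and the scene stay as the last step left them, time stands still between calls to the robot, and variables do not carry over. Pictures are saved under pics/ and viewed, and the job is handed in when it is done.

Besides the shell and the picture viewer there is one more tool, called after "Emit:" in YAML: its name, and indented under it one key for each argument. apply_moves: Moves the arm, as the interface text tells. Its arguments: {"type":"object","properties":{"hand":{"type":"array"},"travel":{"type":"array"},"spin":{"type":"array"},"grip_force":{"type":"number"}},"required":["hand","travel","spin"]}

```bash
mkdir -p pics; ls
python3 - <<'E'
from bench import manip
import cv2,numpy as np
print(manip.read_state())
for n in ["scene","top","wrist"]:
    f=manip.grab_frame(n); cv2.imwrite(f"pics/{n}0.png",f["img"][:,:,::-1])
    print(n,{k:np.round(v,4).tolist() for k,v in f.items() if k!="img"})
E
```

```text
pics
{'time_s': 0.0, 'joint_pos': array([-1.41318215,  0.53720252, -0.00443674,  1.53882933,  0.00262884,
        1.06733385, -0.07122883]), 'dq': array([ 1.16839106e-03,  5.41019490e-04, -1.87587485e-03, -9.27654189e-05,
        8.20367574e-04,  7.63128942e-05,  2.08073722e-03]), 'tau': array([-7.16955174e-05, -5.83388114e+01,  1.04932118e+00, -2.59118342e+01,
        1.24467132e-02,  9.20426915e-03, -2.13890098e-05]), 'ee_pos': array([0.14415602, 0.6331728 , 0.23040666]), 'orientation': array([-3.13983198e+00,  1.55670291e-04,  2.91783394e+00]), 'wrist_force': array([-0.3727397 , -0.76936168,  0.74458184]), 'moment': array([ 0.01312685,  0.01082016, -0.0105689 ]), 'opening': 0.9996015623716296}
scene {'intrinsics': [[387.643, 0.0, 255.5509], [0.0, 387.643, 192.7997], [0.0, 0.0, 1.0]], 'R': [[0.8649, 0.5019, -0.0103], [0.3315, -0.5864, -0.7391], [-0.377, 0.6358, -0.6735]], 't': [-0.4442, -0.1268, 1.1515]}
top {'intrinsics': [[468.0781, 0.0, 259.117], [0.0, 468.0781, 193.1382], [0.0, 0.0, 1.0]], 'R': [[0.0006, -1.0, 0.0011], [-0.9871, -0.0008, -0.1599], [0.1599, -0.001, -0.9871]], 't': [0.0145, 0.495, 0.9356]}
wrist {'intrinsics': [[280.2547, 0.0, 254.5679], [0.0, 280.2547, 188.1261], [0.0, 0.0, 1.0]], 'tool_from_camera': [[-0.0008, -0.9505, -0.3108, 0.0803], [1.0, -0.0005, -0.001, 0.0011], [0.0008, -0.3108, 0.9505, -0.1415], [0.0, 0.0, 0.0, 1.0]]}
```

View pics/scene0.png

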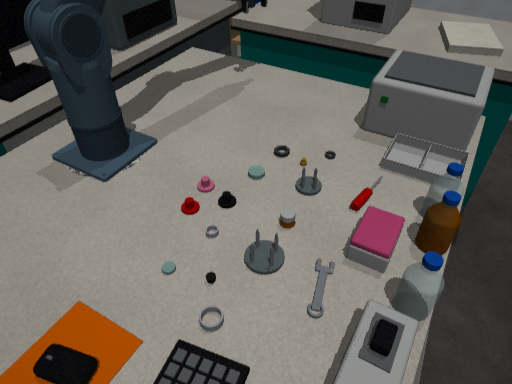

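View pics/top0.png

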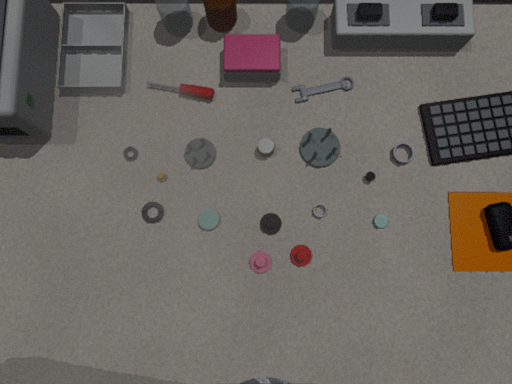

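View pics/wrist0.png

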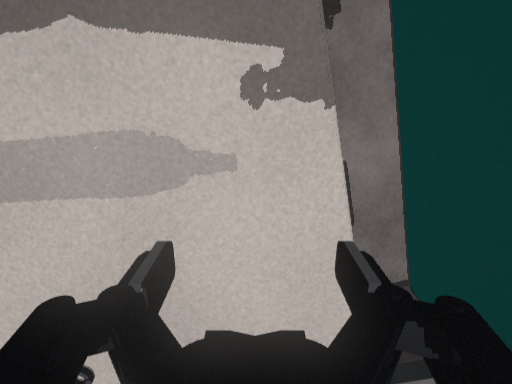

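The top view shows these candidates (pixels):
- **Spacers:** (402,154) is larger than (319,212).
- **Lenses:** (208,219) is larger than (381,221).
- **Dark rings:** (152,212) is larger than (131,154).
- **Caps:** black at (271,224), pink at (261,262), red at (301,255). Black is the one meant.
- **Holders:** (320,147) is larger than (200,153).

I'll check them in an enlarged crop.

Run:
```python
import cv2
a=cv2.imread("pics/top0.png")[120:275,110:420]
cv2.imwrite("pics/topcrop.png",cv2.resize(a,None,fx=2.55,fy=2.55,interpolation=cv2.INTER_CUBIC))
```

```text
(no output)
```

View pics/topcrop.png

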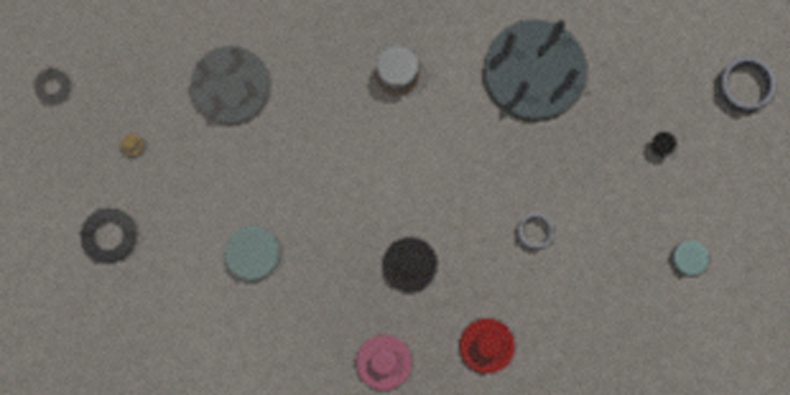

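```bash
cat > h.py <<'E'
import cv2,numpy as np
from scipy.spatial.transform import Rotation as Ro
from bench import manip
def cam(f,s=None):
    K=f["intrinsics"]
    if "R" in f: return K,f["R"],f["t"]
    T=np.eye(4);T[:3,:3]=Ro.from_euler("xyz",s["orientation"]).as_matrix();T[:3,3]=s["ee_pos"]
    W=np.linalg.inv(T@f["tool_from_camera"]); return K,W[:3,:3],W[:3,3]
def ray(c,uv,z):
    K,R,t=c; uv=np.asarray(uv,float).reshape(-1,2)
    d=(R.T@np.linalg.inv(K)@np.c_[uv,np.ones(len(uv))].T).T; o=-R.T@t
    return (o+d*((z-o[2])/d[:,2])[:,None])[:,:2]
def proj(c,X):
    K,R,t=c; p=(K@(R@np.atleast_2d(X).T+t[:,None])).T; return p[:,:2]/p[:,2:]
def circ(p):
    A=np.c_[2*p,np.ones(len(p))]; s=np.linalg.lstsq(A,(p**2).sum(1),rcond=None)[0]
    r=np.sqrt(s[2]+s[0]**2+s[1]**2); return s[:2],r,np.std(np.hypot(*(p-s[:2]).T)-r)
def snap(n):
    s=manip.read_state(); f=manip.grab_frame(n); return f["img"],cam(f,s),s
E
python3 - <<'E'
from h import *
im,c,s=snap("top")
b=cv2.GaussianBlur(im,(3,3),0)
hsv=cv2.cvtColor(b,cv2.COLOR_RGB2HSV); g=cv2.cvtColor(b,cv2.COLOR_RGB2GRAY)
for n,(u,v),z,r,m in [("lens",(208,219),.014,17,(hsv[...,1]>45)&(hsv[...,0]>60)),("ret",(152,212),.012,16,g<80),("cap",(271,224),.015,17,g<60),("spacer",(402,154),.018,16,g>125),("holder",(320,147),.010,27,(hsv[...,0]>80)&(hsv[...,1]>30))]:
    w=np.zeros_like(g);w[v-r:v+r,u-r:u+r]=m[v-r:v+r,u-r:u+r]*255
    cs=cv2.findContours(w,cv2.RETR_EXTERNAL,cv2.CHAIN_APPROX_NONE)[0]; k=max(cs,key=cv2.contourArea)
    P=cv2.convexHull(k)[:,0]
    p=ray(c,P,z); print(n,len(k),circ(p),cv2.minEnclosingCircle(p.astype(np.float32)))
print(g[140:170:3,388:418:3])
E
```

```text
Traceback (most recent call last):
ValueError: max() iterable argument is empty
```

Run:
```python
from h import *
im,c,s=snap("top")
b=cv2.GaussianBlur(im,(3,3),0)
hsv=cv2.cvtColor(b,cv2.COLOR_RGB2HSV); lab=cv2.cvtColor(b,cv2.COLOR_RGB2LAB).astype(int);g=cv2.cvtColor(b,cv2.COLOR_RGB2GRAY)
for q in [(208,219),(195,240),(152,205),(271,224),(402,145),(320,130),(300,150)]: print(q,b[q[1],q[0]],hsv[q[1],q[0]],lab[q[1],q[0]])
for n,(u,v),z,r,m in [("lens",(208,219),.014,17,lab[...,1]<124),("ret",(152,212),.012,16,g<85),("cap",(271,224),.012,17,g<75),("spacer",(402,154),.018,16,g>125),("holder",(320,147),.010,27,lab[...,2]<127)]:
    w=np.zeros_like(g);w[v-r:v+r,u-r:u+r]=m[v-r:v+r,u-r:u+r]*255
    cs=cv2.findContours(w,cv2.RETR_EXTERNAL,cv2.CHAIN_APPROX_NONE)[0]
    if not cs: print(n,"none");continue
    k=max(cs,key=cv2.contourArea)
    p=ray(c,cv2.convexHull(k)[:,0],z); print(n,len(k),*circ(p),cv2.minEnclosingCircle(p.astype(np.float32)))
print(g[140:170:3,388:418:3])
```

```text
(208, 219) [104 119 116] [ 84  32 119] [124 122 128]
(195, 240) [123 119 115] [ 15  17 123] [128 129 131]
(152, 205) [68 66 64] [15 15 68] [ 72 129 129]
(271, 224) [48 46 45] [10 16 48] [ 49 128 129]
(402, 145) [51 50 51] [150   5  51] [ 54 129 127]
(320, 130) [80 87 89] [97 26 89] [ 93 126 126]
(300, 150) [68 71 72] [98 14 72] [ 77 127 127]
lens 55 [0.44483257 0.12255194] 0.021335179849179094 0.00025762346465824267 ((0.44441932439804077, 0.12251158803701401), 0.02185729146003723)
ret 60 [0.45790563 0.24226022] 0.023148004844213182 0.00036591646460785955 ((0.45797377824783325, 0.24199634790420532), 0.023679235950112343)
cap 59 [ 0.4339997  -0.00827276] 0.022515764523792114 0.00041755956975527445 ((0.43438470363616943, -0.007639559917151928), 0.02320007048547268)
spacer none
holder 203 [ 0.60323628 -0.11683063] 0.04078484690114592 0.0008393567746750761 ((0.6030731797218323, -0.11677122861146927), 0.041699349880218506)
[[121 121 119 123 123 119 121 116 119 120]
 [120 122 119 117 107  98 110 120 118 119]
 [121 119 108  83  56  58  49  85 120 116]
 [119  86 106 107 112 104  69  49 109 120]
 [117  57 109 121 118 120  98  61  90 116]
 [119  60  98 118 118 117 115  62 101 114]
 [116  65  56 115 117 117 115  79 107 119]
 [118  89  66  55  96 109 105 100 119 118]
 [119 119  94  65  66  65  94 117 122 117]
 [118 122 119 113 115 118 121 118 118 121]]
```

The crop confirms each pick: the larger of each pair, and the black cap. I'll fly over the large holder first to measure it with the wrist camera, spinning towards its gap direction.

Emit:
apply_moves:
  hand: [0,0,0,0,0,0,0,0,0,0,0,0,0,0,0,0,0,0,0,0]
  travel:
    - [-0.614,-0.629,0.06]
    - [-0.614,-0.629,0.06]
    - [-0.614,-0.629,0.06]
    - [-0.614,-0.629,0.06]
    - [-0.614,-0.629,0.06]
    - [-0.614,-0.629,0.06]
    - [-0.614,-0.629,0.06]
    - [-0.614,-0.629,0.06]
    - [-0.614,-0.629,0.06]
    - [-0.614,-0.629,0.06]
    - [-0.614,-0.629,0.06]
    - [-0.614,-0.629,0.06]
    - [-0.614,-0.629,0.06]
    - [-0.614,-0.629,0.06]
    - [-0.614,-0.629,0.06]
    - [-0.614,-0.629,0.06]
    - [-0.614,-0.629,0.06]
    - [-0.614,-0.629,0.06]
    - [-0.614,-0.629,0.06]
    - [-0.614,-0.629,0.06]
  spin: [1.083,1.083,1.083,1.083,1.083,1.083,1.083,1.083,1.083,1.083,1.083,1.083,1.083,1.083,1.083,1.083,1.083,1.083,1.083,1.083]
  grip_force: 30

```text
time_s: 1.92
ee_pos: [0.5791, -0.077, 0.1745]
orientation: [-3.141, 0.0, 1.835]
wrist_force: [0.1, 1.0, 0.8]
opening: 0.996
```

Emit:
apply_moves:
  hand: [0,0,0,0]
  travel:
    - [-0.045,0.013,0]
    - [-0.045,0.013,0]
    - [-0.045,0.013,0]
    - [-0.045,0.013,0]
  spin: [0,0,0,0]

```text
time_s: 2.25
ee_pos: [0.6031, -0.1168, 0.1741]
orientation: [-3.141, -0.0, 1.834]
wrist_force: [-0.2, 0.9, 0.6]
opening: 1.001
```

Run:
```python
from h import *
im,c,s=snap("wrist"); cv2.imwrite("pics/w1.png",im[:,:,::-1]); print(s["ee_pos"],s["orientation"])
np.savez("pics/w1.npz",im=im,K=c[0],R=c[1],t=c[2])
```

```text
[ 0.60307273 -0.11678603  0.17411933] [-3.14078672e+00 -3.73106992e-04  1.83447939e+00]
```

View pics/w1.png

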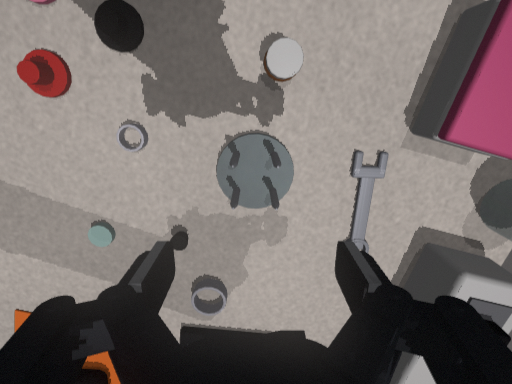

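The holder is at (255,170) with its posts nearly square to the image. The large spacer is at (209,294) and the cap at (119,25). Next I measure the base circle and the post tips.

Run:
```python
from h import *
d=np.load("pics/w1.npz");im=d["im"];c=(d["K"],d["R"],d["t"])
cr=im[120:220,205:305,::-1]
cv2.imwrite("pics/w1c.png",cv2.resize(cr,None,fx=6,fy=6,interpolation=cv2.INTER_CUBIC))
lab=cv2.cvtColor(cv2.GaussianBlur(im,(3,3),0),cv2.COLOR_RGB2LAB).astype(int)
w=np.zeros(im.shape[:2],np.uint8);w[120:220,205:305]=(lab[120:220,205:305,2]<127)*255
k=max(cv2.findContours(w,0,cv2.CHAIN_APPROX_NONE)[0],key=cv2.contourArea)
p=ray(c,cv2.convexHull(k)[:,0],.010);print(circ(p),cv2.minEnclosingCircle(p.astype(np.float32)))
```

```text
(array([ 0.60290911, -0.11654364]), np.float64(0.041869677614269914), np.float64(0.0003713234114897954)) ((0.6024590134620667, -0.11651577055454254), 0.042601704597473145)
```

View pics/w1c.png

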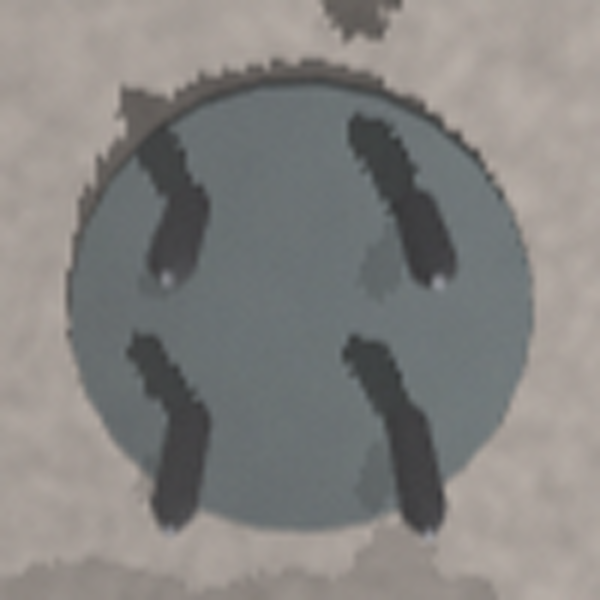

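Run:
```python
from h import *
d=np.load("pics/w1.npz");c=(d["K"],d["R"],d["t"])
q=np.array([(166,277),(438,282),(430,531),(170,531)])/6-.4+[205,120]
p=ray(c,q,.066);m=p.mean(0);print(m,p-m,np.hypot(*(p-m).T))
a=np.degrees(np.arctan2(*(p-m).T[::-1]));print(a,(a-45)%90)
# base-of-post (bottom ends at floor)
q=np.array([(192,190),(412,195),(400,410),(192,410)])/6-.4+[205,120]
p=ray(c,q,.010);m=p.mean(0);print(m,np.hypot(*(p-m).T));a=np.degrees(np.arctan2(*(p-m).T[::-1]));print((a-45)%90)
print("spacer",ray(c,[(209,294)],.018),"cap",ray(c,[(119,25)],.015))
```

```text
[ 0.60308631 -0.11709636] [[-0.02531556  0.01495657]
 [ 0.01489182  0.02498655]
 [ 0.02528958 -0.01455201]
 [-0.01486584 -0.02539111]] [0.02940368 0.0290877  0.02917746 0.02942281]
[ 149.4251691    59.20534585  -29.91678075 -120.34787588] [14.4251691  14.20534585 15.08321925 14.65212412]
[ 0.60202445 -0.11489385] [0.02906129 0.02919438 0.02851903 0.02932112]
[12.50013472 14.76231232 12.7019898  15.81375221]
spacer [[ 0.58782925 -0.28524912]] cap [[ 0.44076577 -0.00997823]]
```

Emit:
apply_moves:
  hand: [0,0,0,0,0,0,0,0]
  travel:
    - [-0.159,-0.059,0.05]
    - [-0.159,-0.059,0.05]
    - [-0.159,-0.059,0.05]
    - [-0.159,-0.059,0.05]
    - [-0.159,-0.059,0.05]
    - [-0.159,-0.059,0.05]
    - [-0.159,-0.059,0.05]
    - [-0.159,-0.059,0.05]
  spin: [0,0,0,0,0,0,0,0]

```text
time_s: 2.97
ee_pos: [0.5887, -0.2809, 0.1242]
orientation: [3.141, -0.003, 1.84]
wrist_force: [0.1, -0.1, -0.2]
opening: 0.996
```

Run:
```python
from h import *
im,c,s=snap("wrist"); cv2.imwrite("pics/w2.png",im[:,:,::-1]); print(s["ee_pos"],s["orientation"])
np.savez("pics/w2.npz",im=im,K=c[0],R=c[1],t=c[2])
```

```text
[ 0.58870469 -0.28094946  0.12424711] [ 3.14129062e+00 -2.89938366e-03  1.83985168e+00]
```

View pics/w2.png

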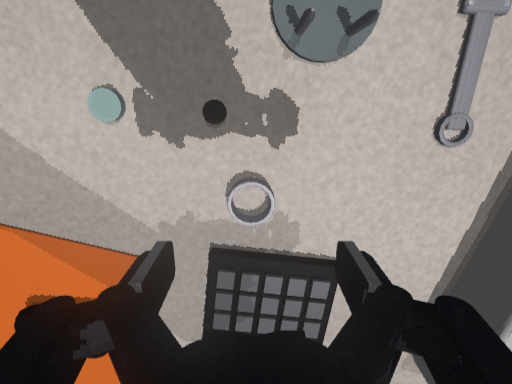

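Run:
```python
from h import *
d=np.load("pics/w2.npz");im=d["im"];c=(d["K"],d["R"],d["t"])
cr=im[165:240,210:295]
cv2.imwrite("pics/w2c.png",cv2.resize(cr[:,:,::-1],None,fx=7,fy=7,interpolation=cv2.INTER_CUBIC))
lab=cv2.cvtColor(im,cv2.COLOR_RGB2LAB).astype(int)
x=lab[203,215:290];print(x.tolist())
```

```text
[[182, 130, 132], [184, 130, 133], [185, 130, 132], [185, 130, 133], [184, 130, 133], [184, 130, 133], [186, 130, 132], [187, 130, 133], [186, 130, 133], [185, 130, 133], [184, 130, 133], [162, 130, 132], [150, 131, 127], [179, 131, 124], [199, 130, 124], [194, 131, 124], [110, 130, 126], [97, 129, 127], [111, 129, 129], [177, 130, 132], [183, 130, 133], [185, 130, 133], [187, 131, 132], [186, 130, 132], [183, 130, 132], [180, 130, 133], [178, 130, 132], [175, 130, 133], [175, 130, 133], [175, 130, 132], [177, 130, 133], [174, 131, 132], [176, 131, 132], [180, 130, 133], [180, 130, 133], [183, 130, 132], [185, 130, 132], [185, 131, 132], [186, 130, 133], [185, 131, 132], [186, 130, 133], [187, 129, 133], [188, 130, 133], [187, 130, 133], [184, 129, 133], [181, 131, 133], [180, 131, 132], [124, 129, 132], [118, 130, 131], [117, 129, 131], [119, 129, 132], [107, 129, 131], [106, 130, 131], [97, 130, 130], [86, 129, 128], [86, 129, 127], [173, 130, 125], [189, 131, 124], [200, 131, 123], [176, 130, 127], [178, 129, 132], [183, 130, 133], [184, 130, 132], [187, 130, 133], [187, 129, 134], [188, 130, 133], [189, 129, 133], [191, 131, 132], [191, 130, 133], [190, 131, 132], [189, 130, 133], [186, 130, 132], [185, 130, 133], [183, 130, 133], [182, 130, 133]]
```

View pics/w2c.png

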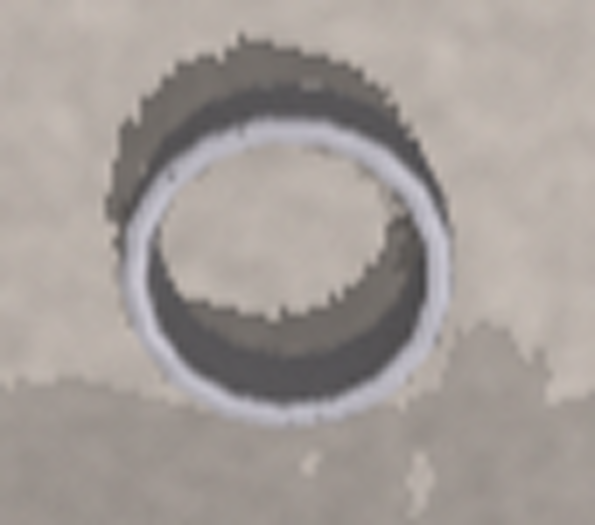

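```bash
cat >> h.py <<'E'
def fitmask(c,mask,box,z):
    u0,v0,u1,v1=box; w=np.zeros(mask.shape,np.uint8); w[v0:v1,u0:u1]=mask[v0:v1,u0:u1]*255
    k=max(cv2.findContours(w,0,cv2.CHAIN_APPROX_NONE)[0],key=cv2.contourArea)
    p=ray(c,cv2.convexHull(k)[:,0]+0.0,z); return circ(p)
def delta(X,s=None):
    s=s or manip.read_state(); R=Ro.from_euler("xyz",s["orientation"]).as_matrix()
    return np.round(R.T@(np.asarray(X)-s["ee_pos"]),4)
E
python3 - <<'E'
from h import *
d=np.load("pics/w2.npz");im=d["im"];c=(d["K"],d["R"],d["t"])
lab=cv2.cvtColor(im,cv2.COLOR_RGB2LAB).astype(int)
r=fitmask(c,(lab[...,2]<127)&(lab[...,0]>145),(210,165,295,240),.018);print(r)
print(delta([*r[0],.03]),delta([*r[0],.002]))
E
```

```text
(array([ 0.58908769, -0.29710976]), np.float64(0.022211283355465274), np.float64(0.00013156653677530005))
[-0.0158 -0.0041  0.0943] [-0.0159 -0.0041  0.1223]
```

Run:
```python
from h import *
im,c,s=snap("wrist"); print(s["ee_pos"],s["orientation"])
lab=cv2.cvtColor(im,cv2.COLOR_RGB2LAB).astype(int)
r=fitmask(c,(lab[...,2]<127)&(lab[...,0]>145),(210,165,295,240),.018);print(r)
f=manip.grab_frame("top");print(ray(cam(f),[(402.3,153)],.018))
d=np.load("pics/w1.npz");im=d["im"];c=(d["K"],d["R"],d["t"])
lab=cv2.cvtColor(im,cv2.COLOR_RGB2LAB).astype(int)
print(fitmask(c,(lab[...,2]<127)&(lab[...,0]>140),(185,270,233,320),.018))
cv2.imwrite("pics/w1d.png",cv2.resize(im[265:325,180:240,::-1],None,fx=8,fy=8))
```

```text
[ 0.58885177 -0.28098663  0.12436103] [ 3.14116083e+00 -2.58513875e-03  1.84021635e+00]
(array([ 0.58908893, -0.29701374]), np.float64(0.02212733165315638), np.float64(0.00015106748590604122))
[[ 0.58664608 -0.29464808]]
(array([ 0.58968318, -0.29641733]), np.float64(0.02111624296928468), np.float64(0.00010403979978638835))
```

View pics/w1d.png

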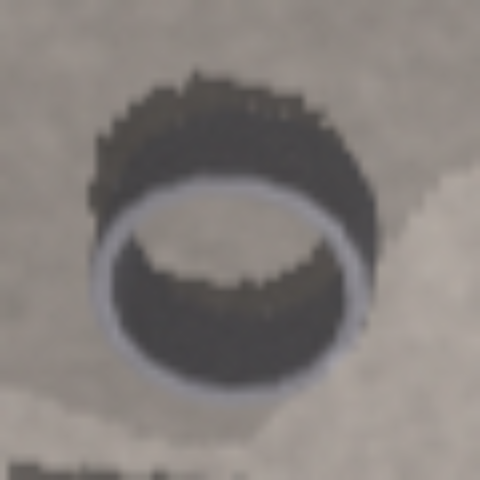

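Three views agree on the spacer at (0.589, -0.297). Going down to grasp it.

Emit:
apply_moves:
  hand: [0,0,0,0,0,0,0,0,0,0]
  travel:
    - [-0.016,-0.004,0.03]
    - [-0.016,-0.004,0.06]
    - [-0.016,-0.004,0.08]
    - [-0.016,-0.004,0.095]
    - [-0.016,-0.004,0.105]
    - [-0.016,-0.004,0.112]
    - [-0.016,-0.004,0.117]
    - [-0.016,-0.004,0.121]
    - [-0.016,-0.004,0.121]
    - [-0.016,-0.004,0.121]
  spin: [0,0,0,0,0,0,0,0,0,0]

```text
time_s: 3.95
ee_pos: [0.5895, -0.2983, 0.004]
orientation: [3.141, -0.001, 1.84]
wrist_force: [1.1, -0.1, -0.4]
opening: 1.004
```

Run:
```python
from h import *
print(delta([.589,-.2968,.003]))
im,c,s=snap("scene"); cv2.imwrite("pics/s3.png",cv2.resize(im[250:384,130:300,::-1],None,fx=4,fy=4))
```

```text
[ 0.0016 -0.0001  0.001 ]
```

View pics/s3.png

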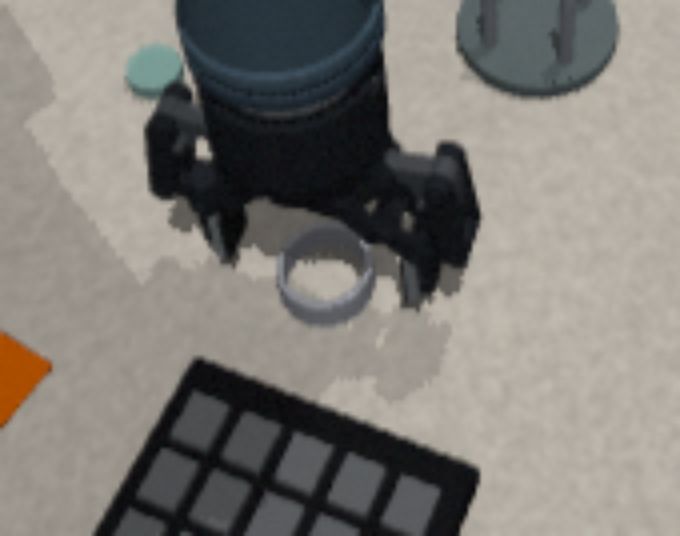

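The spacer is between the pads. Small correction, then close.

Emit:
apply_moves:
  hand: [0,0,0.3,0.45,0.7,1,1,1,1,1]
  travel:
    - [0.0015,0,0.002]
    - [0.0015,0,0.004]
    - [0.0015,0,0.004]
    - [0.0015,0,0.004]
    - [0.0015,0,0.004]
    - [0.0015,0,0.004]
    - [0.0015,0,0.004]
    - [0.0015,0,0.004]
    - [0.0015,0,0.004]
    - [0.0015,0,0.004]
  spin: [0,0,0,0,0,0,0,0,0,0]
  grip_force: 40

```text
time_s: 4.83
ee_pos: [0.5894, -0.2971, 0.0007]
orientation: [3.14, -0.001, 1.839]
wrist_force: [-1.7, 0.6, 5.3]
opening: 0.521
```

Run:
```python
from h import *
im,c,s=snap("wrist"); cv2.imwrite("pics/w3.png",im[:,:,::-1]); print(s["ee_pos"],s["opening"])
```

```text
[ 0.58938588 -0.29713051  0.00065671] 0.521041472536662
```

View pics/w3.png

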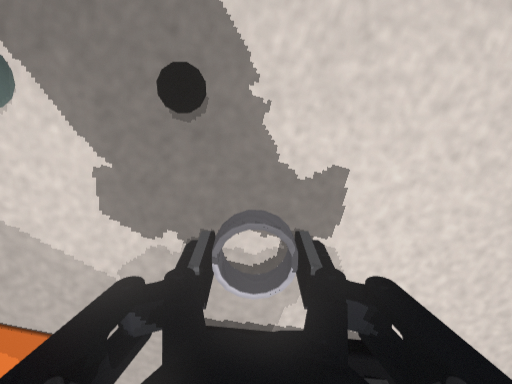

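The spacer is gripped (opening 0.52). Lift it and carry it to the holder.

Emit:
apply_moves:
  hand: [1,1,1,1,1,1,1,1,1,1,1,1,1,1,1,1,1,1,1,1]
  travel:
    - [0,0,-0.01]
    - [0,0,-0.03]
    - [0,0,-0.055]
    - [0,0,-0.08]
    - [0,0,-0.1]
    - [0.01,0.003,-0.105]
    - [0.025,0.009,-0.105]
    - [0.045,0.016,-0.105]
    - [0.065,0.023,-0.105]
    - [0.085,0.03,-0.105]
    - [0.105,0.038,-0.105]
    - [0.125,0.045,-0.105]
    - [0.142,0.051,-0.105]
    - [0.155,0.056,-0.105]
    - [0.164,0.059,-0.105]
    - [0.17,0.061,-0.105]
    - [0.17,0.061,-0.105]
    - [0.17,0.061,-0.105]
    - [0.17,0.061,-0.105]
    - [0.17,0.061,-0.105]
  spin: [0,0,0,0,0,0,0,0,0,0.013,0.013,0.013,0.013,0.013,0.013,0.013,0.013,0.013,0.013,0.013]

```text
time_s: 6.55
ee_pos: [0.6027, -0.1187, 0.106]
orientation: [3.14, 0.0, 1.825]
wrist_force: [-0.5, 0.4, -0.2]
opening: 0.524
```

Run:
```python
from h import *
im,c,s=snap("wrist"); cv2.imwrite("pics/w4.png",im[:,:,::-1]); print(s["ee_pos"],s["opening"],s["wrist_force"])
print(delta([.603,-.1168,.012]))
lab=cv2.cvtColor(im,cv2.COLOR_RGB2LAB).astype(int)
r=fitmask(c,(lab[...,2]<127)&(lab[...,0]>125),(215,230,295,310),s["ee_pos"][2]+.0175);print(r,delta([*r[0],0]))
```

```text
[ 0.602713   -0.11867866  0.1059791 ] 0.5238214537331646 [-0.53045512  0.37824985 -0.24092306]
[0.0015 0.0006 0.094 ]
(array([ 0.60286075, -0.11989577]), np.float64(0.02063898920396911), np.float64(0.0005656713073987294)) [-0.0014 -0.0004  0.1059]
```

View pics/w4.png

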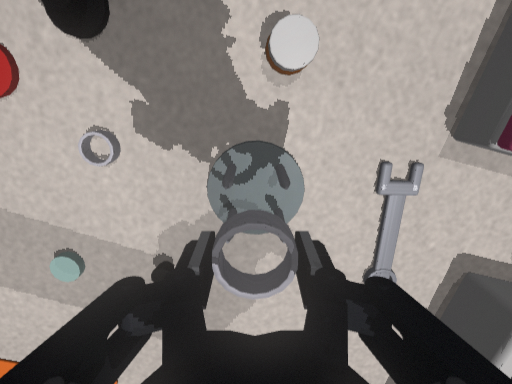

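Emit:
apply_moves:
  hand: [1,1,1,1,1,1,1,1,1]
  travel:
    - [0.0022,0.0005,0.01]
    - [0.0022,0.0005,0.025]
    - [0.0022,0.0005,0.035]
    - [0.0022,0.0005,0.042]
    - [0.0022,0.0005,0.048]
    - [0.0022,0.0005,0.053]
    - [0.0022,0.0005,0.058]
    - [0.0022,0.0005,0.062]
    - [0.0022,0.0005,0.062]
  spin: [0,0,0,0,0,0,0,0,0]

```text
time_s: 7.35
ee_pos: [0.6024, -0.1161, 0.0432]
orientation: [3.141, -0.001, 1.825]
wrist_force: [-0.2, -1.1, -0.1]
opening: 0.52
```

Run:
```python
from h import *
im,c,s=snap("wrist"); cv2.imwrite("pics/w5.png",cv2.resize(im[170:330,170:340,::-1],None,fx=4,fy=4)); print(s["ee_pos"],s["opening"],s["wrist_force"],s["moment"])
print(delta([.603,-.1168,.011]))
im,c,s=snap("scene"); cv2.imwrite("pics/s5.png",cv2.resize(im[200:290,210:330,::-1],None,fx=6,fy=6))
```

```text
[ 0.60236499 -0.11608549  0.0432415 ] 0.5203246967208854 [-0.15414797 -1.10051805 -0.12487889] [-0.00961218 -0.01433584 -0.00100647]
[-0.0007  0.0001  0.0327]
```

View pics/w5.png

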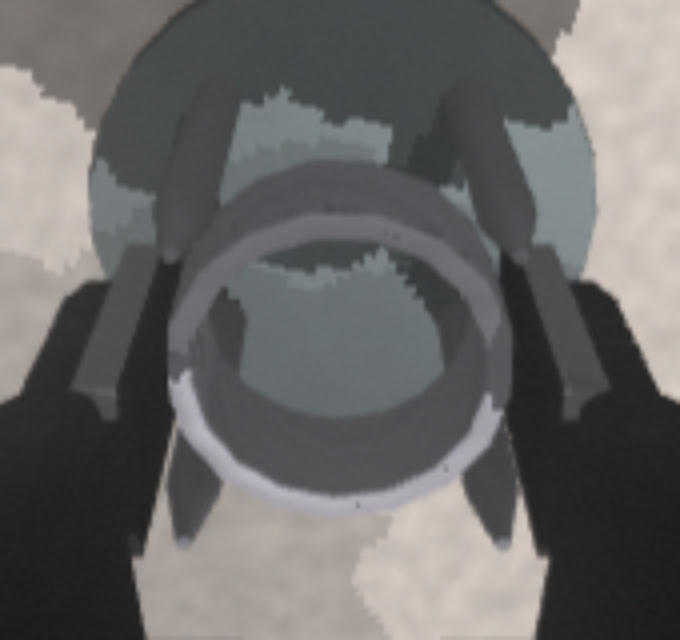

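View pics/s5.png

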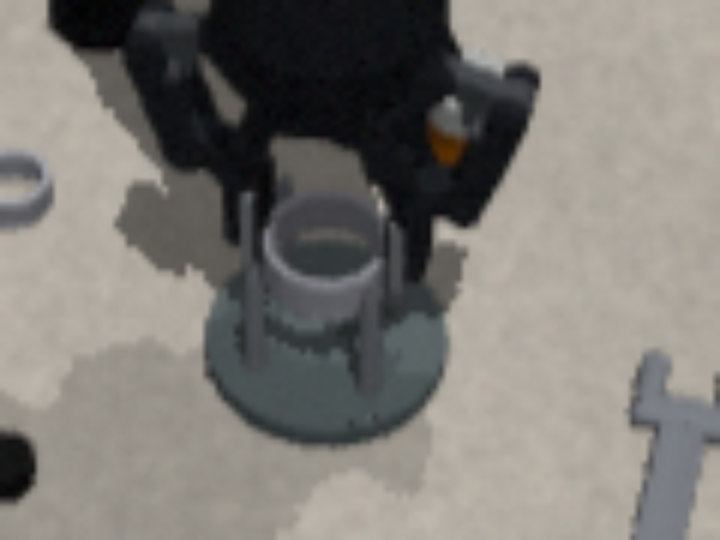

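The spacer is between the posts with no contact. Lower it to the floor.

Emit:
apply_moves:
  hand: [1,1,1,1,1,1,1,1,1]
  travel:
    - [-0.0006,0,0.007]
    - [-0.0006,0,0.014]
    - [-0.0006,0,0.02]
    - [-0.0006,0,0.025]
    - [-0.0006,0,0.028]
    - [-0.0006,0,0.03]
    - [-0.0006,0,0.0315]
    - [-0.0006,0,0.032]
    - [-0.0006,0,0.032]
  spin: [0,0,0,0,0,0,0,0,0]

```text
time_s: 8.2
ee_pos: [0.6032, -0.1168, 0.0121]
orientation: [3.14, -0.0, 1.825]
wrist_force: [0.1, 0.3, -0.4]
opening: 0.523
```

Emit:
apply_moves:
  hand: [1,1,1,1]
  travel:
    - [0,0,0.001]
    - [0,0,0.0015]
    - [0,0,0.002]
    - [0,0,0.002]
  spin: [0,0,0,0]

```text
time_s: 8.53
ee_pos: [0.6033, -0.1169, 0.0106]
orientation: [3.139, -0.0, 1.825]
wrist_force: [-2.5, 0.9, 4.5]
opening: 0.52
```

Contact at 4.5 N, so I open and rise.

Emit:
apply_moves:
  hand: [0.44,0.4,0.35,0.3,0.3,0.3,0.3,0.3,0.3,0.3]
  travel:
    - [0,0,0]
    - [0,0,0]
    - [0,0,0]
    - [0,0,0]
    - [0,0,-0.003]
    - [0,0,-0.02]
    - [0,0,-0.05]
    - [0,0,-0.08]
    - [0,0,-0.11]
    - [0,0,-0.11]
  spin: [0,0,0,0,0,0,0,0,0,0]

```text
time_s: 9.37
ee_pos: [0.6069, -0.1182, 0.1267]
orientation: [3.131, 0.004, 1.824]
wrist_force: [1.0, -1.2, -0.2]
opening: 0.702
```

Run:
```python
from h import *
im,c,s=snap("wrist"); cv2.imwrite("pics/w6.png",im[:,:,::-1]); print(s["ee_pos"],s["opening"])
lab=cv2.cvtColor(im,cv2.COLOR_RGB2LAB).astype(int)
print(ray(c,[(255,190)],.028), delta([.4448,.1226,.13]))
np.savez("pics/w6.npz",im=im,K=c[0],R=c[1],t=c[2])
```

```text
[ 0.60687406 -0.11820318  0.12667594] 0.702104045879378
[[ 0.60808444 -0.11773308]] [ 0.2729 -0.0952 -0.0073]
```

View pics/w6.png

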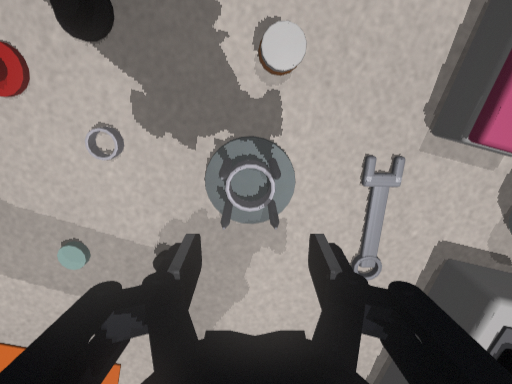

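Run:
```python
from h import *
d=np.load("pics/w6.npz");im=d["im"];c=(d["K"],d["R"],d["t"])
lab=cv2.cvtColor(im,cv2.COLOR_RGB2LAB).astype(int)
cv2.imwrite("pics/w6c.png",cv2.resize(im[130:230,200:300,::-1],None,fx=6,fy=6))
print(fitmask(c,(lab[...,0]>150),(224,164,277,213),.028))
```

```text
(array([ 0.60323938, -0.11728909]), np.float64(0.02205716176555914), np.float64(0.00016534659275095875))
```

Emit:
apply_moves:
  hand: [0,0,0,0,0,0,0,0,0,0,0]
  travel:
    - [0.273,-0.095,0]
    - [0.273,-0.095,0]
    - [0.273,-0.095,0]
    - [0.273,-0.095,0]
    - [0.273,-0.095,0]
    - [0.273,-0.095,0]
    - [0.273,-0.095,0]
    - [0.273,-0.095,0]
    - [0.273,-0.095,0]
    - [0.273,-0.095,0]
    - [0.273,-0.095,0]
  spin: [0,0,0,0,0,0,0,0,0,0,0]

```text
time_s: 10.33
ee_pos: [0.4457, 0.1214, 0.1225]
orientation: [3.133, 0.003, 1.822]
wrist_force: [0.3, -0.1, -0.3]
opening: 0.996
```

Run:
```python
from h import *
im,c,s=snap("wrist"); cv2.imwrite("pics/w7.png",im[:,:,::-1]); print(s["ee_pos"],s["orientation"])
np.savez("pics/w7.npz",im=im,K=c[0],R=c[1],t=c[2])
lab=cv2.cvtColor(im,cv2.COLOR_RGB2LAB).astype(int)
r=fitmask(c,lab[...,1]<123,(180,130,330,240),.014);print(r,delta([*r[0],.003],s))
```

```text
[0.4457005  0.12135481 0.12251398] [3.13339559e+00 3.09903952e-03 1.82220088e+00]
(array([0.44434542, 0.1230168 ]), np.float64(0.022367911710008702), np.float64(0.00013770424500294813)) [ 0.0023 -0.0019  0.1195]
```

View pics/w7.png

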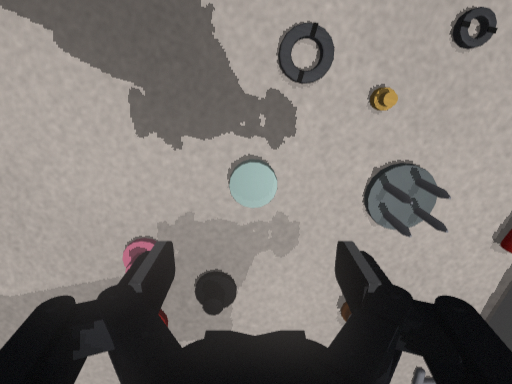

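The lens blank is at (253,185), and the retaining ring is visible at (306,53). Descend and grasp the lens.

Emit:
apply_moves:
  hand: [0,0,0,0,0,0,0,0,0,0,0,0,0.3,0.45,0.7,1,1,1,1,1]
  travel:
    - [0.002,-0.002,0.03]
    - [0.002,-0.002,0.06]
    - [0.002,-0.002,0.08]
    - [0.002,-0.002,0.095]
    - [0.002,-0.002,0.105]
    - [0.002,-0.002,0.112]
    - [0.002,-0.002,0.116]
    - [0.002,-0.002,0.119]
    - [0.002,-0.002,0.12]
    - [0.002,-0.002,0.12]
    - [0.002,-0.002,0.12]
    - [0.002,-0.002,0.12]
    - [0.002,-0.002,0.12]
    - [0.002,-0.002,0.12]
    - [0.002,-0.002,0.12]
    - [0.002,-0.002,0.12]
    - [0.002,-0.002,0.12]
    - [0.002,-0.002,0.12]
    - [0.002,-0.002,0.12]
    - [0.002,-0.002,0.12]
  spin: [0,0,0,0,0,0,0,0,0,0,0,0,0,0,0,0,0,0,0,0]

```text
time_s: 12.05
ee_pos: [0.4445, 0.1226, 0.003]
orientation: [3.133, 0.003, 1.822]
wrist_force: [-1.4, 0.5, 7.4]
opening: 0.519
```

Run:
```python
from h import *
im,c,s=snap("wrist"); cv2.imwrite("pics/w8.png",cv2.resize(im[170:330,130:370,::-1],None,fx=3,fy=3)); print(s["ee_pos"],s["orientation"],s["opening"])
lab=cv2.cvtColor(im,cv2.COLOR_RGB2LAB).astype(int)
r=fitmask(c,lab[...,1]<123,(200,220,310,330),.014);print(r,delta([*r[0],.0],s))
print(delta([.603,-.1168,.11],s))
```

```text
[0.44447493 0.12263202 0.00298746] [3.13315913e+00 2.70081541e-03 1.82167674e+00] 0.5189660080765914
(array([0.4441814 , 0.12350072]), np.float64(0.02262569923823346), np.float64(0.00026253000492286205)) [ 0.0009 -0.0001  0.003 ]
[-0.2716  0.095  -0.1055]
```

View pics/w8.png

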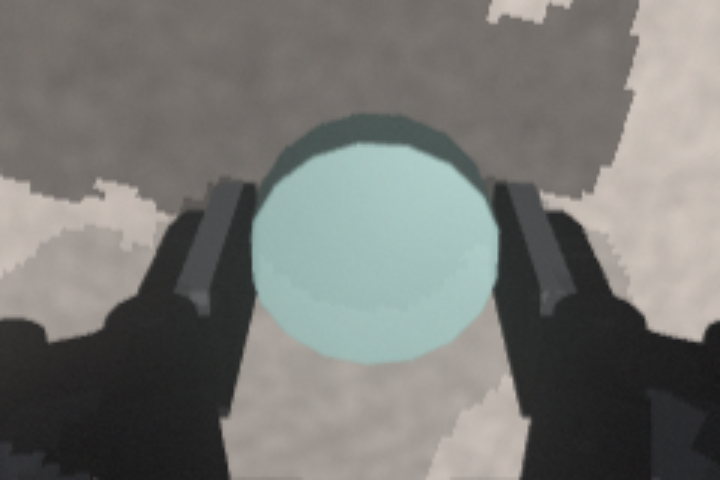

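The lens is gripped, with its centre about 1 mm along tool +x. Lift and carry.

Emit:
apply_moves:
  hand: [1,1,1,1,1,1,1,1,1,1,1,1,1,1,1,1,1,1,1,1]
  travel:
    - [0,0,-0.01]
    - [0,0,-0.03]
    - [0,0,-0.055]
    - [0,0,-0.08]
    - [-0.01,0.004,-0.1]
    - [-0.03,0.01,-0.105]
    - [-0.055,0.019,-0.1055]
    - [-0.08,0.028,-0.1055]
    - [-0.105,0.037,-0.1055]
    - [-0.13,0.045,-0.1055]
    - [-0.155,0.054,-0.1055]
    - [-0.18,0.063,-0.1055]
    - [-0.205,0.072,-0.1055]
    - [-0.228,0.08,-0.1055]
    - [-0.246,0.086,-0.1055]
    - [-0.26,0.091,-0.1055]
    - [-0.268,0.094,-0.1055]
    - [-0.2725,0.095,-0.1055]
    - [-0.2725,0.095,-0.1055]
    - [-0.2725,0.095,-0.1055]
  spin: [0,0,0,0,0,0,0,0,0,0,0,0,0,0,0,0,0,0,0,0]

```text
time_s: 13.77
ee_pos: [0.6027, -0.1168, 0.1099]
orientation: [3.134, 0.002, 1.822]
wrist_force: [0.5, -0.5, -0.9]
opening: 0.516
```

Run:
```python
from h import *
im,c,s=snap("wrist"); print(s["ee_pos"],s["orientation"],s["opening"])
lab=cv2.cvtColor(im,cv2.COLOR_RGB2LAB).astype(int)
r=fitmask(c,lab[...,1]<123,(200,220,310,330),s["ee_pos"][2]+.011);print(r,delta([*r[0],.0],s))
print(delta([.603,-.117,.032],s))
```

```text
[ 0.60268519 -0.11677744  0.1099412 ] [3.13379663e+00 1.85947097e-03 1.82229948e+00] 0.5162186438468224
(array([ 0.60243319, -0.11585504]), np.float64(0.02248227622868979), np.float64(0.00031752626693086163)) [ 0.0012 -0.0009  0.1099]
[-0.0001 -0.0004  0.0779]
```

Emit:
apply_moves:
  hand: [1,1,1,1,1,1,1,1,1,1,1]
  travel:
    - [-0.001,0,0.01]
    - [-0.001,0,0.023]
    - [-0.001,0,0.035]
    - [-0.001,0,0.044]
    - [-0.001,0,0.052]
    - [-0.001,0,0.059]
    - [-0.001,0,0.065]
    - [-0.001,0,0.07]
    - [-0.001,0,0.074]
    - [-0.001,0,0.076]
    - [-0.001,0,0.076]
  spin: [0,0,0,0,0,0,0,0,0,0,0]

```text
time_s: 14.73
ee_pos: [0.6034, -0.1173, 0.0336]
orientation: [3.134, 0.001, 1.823]
wrist_force: [0.0, -0.8, -0.1]
opening: 0.518
```

Run:
```python
from h import *
im,c,s=snap("wrist"); cv2.imwrite("pics/w9.png",cv2.resize(im[170:330,130:370,::-1],None,fx=3,fy=3)); print(s["ee_pos"],s["orientation"],s["opening"],s["wrist_force"])
print(delta([.603,-.117,.031],s))
```

```text
[ 0.6033828  -0.11732643  0.03359742] [3.13410583e+00 1.47509902e-03 1.82275751e+00] 0.5178249181661586 [ 0.03318347 -0.84949869 -0.13228853]
[ 0.0004 -0.0003  0.0026]
```

View pics/w9.png

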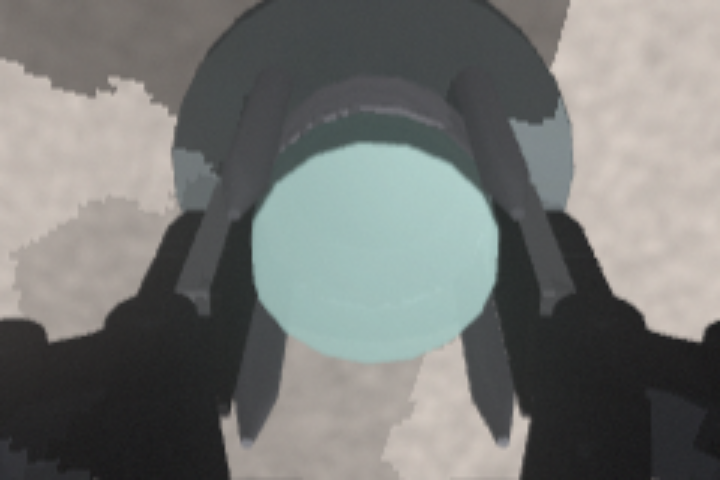

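The lens is between the posts, just above the spacer. Lower the last few mm.

Emit:
apply_moves:
  hand: [1,1,1,1,1]
  travel:
    - [0,0,0.001]
    - [0,0,0.002]
    - [0,0,0.0027]
    - [0,0,0.003]
    - [0,0,0.003]
  spin: [0,0,0,0,0]

```text
time_s: 15.2
ee_pos: [0.6037, -0.1174, 0.0311]
orientation: [3.134, 0.002, 1.823]
wrist_force: [-0.3, 1.3, -0.3]
opening: 0.516
```

Emit:
apply_moves:
  hand: [1,1,1,1]
  travel:
    - [0,0,0.0005]
    - [0,0,0.001]
    - [0,0,0.0015]
    - [0,0,0.0015]
  spin: [0,0,0,0]

```text
time_s: 15.53
ee_pos: [0.6038, -0.1174, 0.031]
orientation: [3.133, 0.001, 1.823]
wrist_force: [-4.4, 1.5, 13.3]
opening: 0.512
```

Firm contact (13 N). Release and rise.

Emit:
apply_moves:
  hand: [0.44,0.4,0.35,0.3,0.3,0.3,0.3,0.3,0.3,0.3]
  travel:
    - [0,0,0]
    - [0,0,0]
    - [0,0,0]
    - [0,0,0]
    - [0,0,-0.003]
    - [0,0,-0.02]
    - [0,0,-0.045]
    - [0,0,-0.075]
    - [0,0,-0.1]
    - [0,0,-0.1]
  spin: [0,0,0,0,0,0,0,0,0,0]

```text
time_s: 16.37
ee_pos: [0.6062, -0.1186, 0.1362]
orientation: [3.126, 0.004, 1.822]
wrist_force: [0.4, -0.6, 0.3]
opening: 0.699
```

Run:
```python
from h import *
im,c,s=snap("wrist"); cv2.imwrite("pics/w10.png",im[:,:,::-1]); print(s["ee_pos"],s["orientation"],s["opening"])
lab=cv2.cvtColor(im,cv2.COLOR_RGB2LAB).astype(int)
r=fitmask(c,lab[...,1]<121,(215,150,300,235),.042);print(r)
print(delta([.4575,.242,.125],s))
```

```text
[ 0.60616108 -0.11861993  0.13620476] [3.12566189 0.00418818 1.82208449] 0.6989130549864007
(array([ 0.60340688, -0.11713828]), np.float64(0.02218863472735012), np.float64(0.000128875816884435))
[ 0.3863 -0.0545  0.0087]
```

View pics/w10.png

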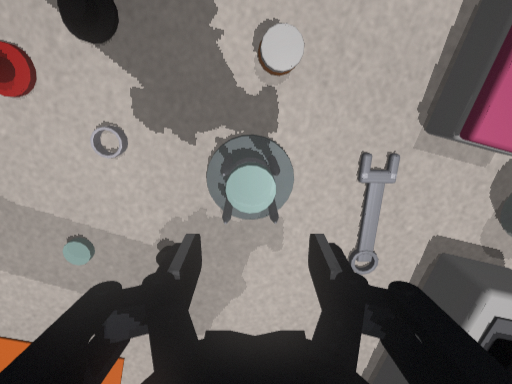

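Emit:
apply_moves:
  hand: [0,0,0,0,0,0,0,0,0,0,0,0,0,0]
  travel:
    - [0.386,-0.054,0.009]
    - [0.386,-0.054,0.009]
    - [0.386,-0.054,0.009]
    - [0.386,-0.054,0.009]
    - [0.386,-0.054,0.009]
    - [0.386,-0.054,0.009]
    - [0.386,-0.054,0.009]
    - [0.386,-0.054,0.009]
    - [0.386,-0.054,0.009]
    - [0.386,-0.054,0.009]
    - [0.386,-0.054,0.009]
    - [0.386,-0.054,0.009]
    - [0.386,-0.054,0.009]
    - [0.386,-0.054,0.009]
  spin: [0,0,0,0,0,0,0,0,0,0,0,0,0,0]

```text
time_s: 17.58
ee_pos: [0.4573, 0.2404, 0.1228]
orientation: [3.128, 0.004, 1.82]
wrist_force: [-0.7, -0.6, -0.0]
opening: 0.998
```

Run:
```python
from h import *
im,c,s=snap("wrist"); cv2.imwrite("pics/w11.png",im[:,:,::-1]); print(s["ee_pos"],s["orientation"])
np.savez("pics/w11.npz",im=im,K=c[0],R=c[1],t=c[2])
g=cv2.cvtColor(im,cv2.COLOR_RGB2GRAY)
print(g[185,215:295:2])
r=fitmask(c,g<85,(200,140,310,235),.012);print(r,delta([*r[0],.003],s))
```

```text
[0.45727025 0.24040768 0.12281878] [3.12846822 0.00399841 1.81964391]
[158 154 150 148 151 156 159 162 161  73  76  79  82  79  52 152 161 163
 160 159 166 170 165 159 103  97  96  47  74  79  80  83  70 159 159 157
 162 166 167 160]
(array([0.45856569, 0.24483916]), np.float64(0.022839339439144873), np.float64(0.00046930845173225684)) [0.0045 0.0008 0.1198]
```

View pics/w11.png

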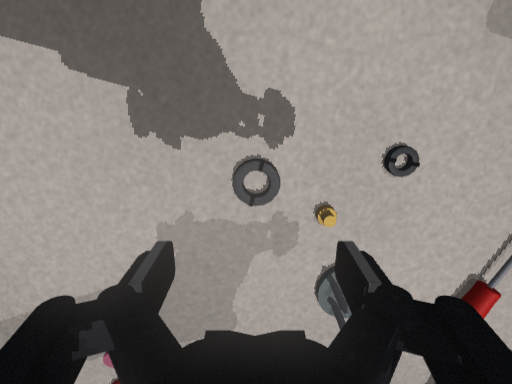

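Run:
```python
from h import *
d=np.load("pics/w11.npz");im=d["im"];c=(d["K"],d["R"],d["t"])
g=cv2.cvtColor(im,cv2.COLOR_RGB2GRAY)
cv2.imwrite("pics/w11c.png",cv2.resize(im[150:215,222:292,::-1],None,fx=8,fy=8,interpolation=cv2.INTER_CUBIC))
m=cv2.morphologyEx(((g>64)&(g<92)).astype(np.uint8),cv2.MORPH_OPEN,np.ones((3,3)))
r=fitmask(c,m,(220,150,295,215),.012);print(r,delta([*r[0],.003]))
```

```text
(array([0.45638518, 0.24309503]), np.float64(0.01984433852847028), np.float64(0.0012798426872669302)) [ 0.0032 -0.0019  0.1199]
```

View pics/w11c.png

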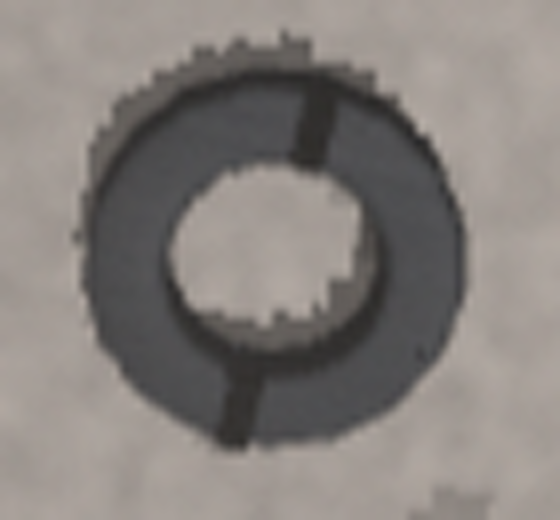

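Run:
```python
from h import *
d=np.load("pics/w11.npz");c=(d["K"],d["R"],d["t"])
r=ray(c,[(256.1,182.5)],.012)[0];print(r,delta([*r,.003]))
```

```text
[0.4590431  0.24439826] [0.0038 0.001  0.1199]
```

Emit:
apply_moves:
  hand: [0,0,0,0,0,0,0,0,0,0,0,0,0.3,0.45,0.7,1,1,1,1,1]
  travel:
    - [0.004,0.001,0.03]
    - [0.004,0.001,0.06]
    - [0.004,0.001,0.08]
    - [0.004,0.001,0.095]
    - [0.004,0.001,0.105]
    - [0.004,0.001,0.112]
    - [0.004,0.001,0.116]
    - [0.004,0.001,0.119]
    - [0.004,0.001,0.12]
    - [0.004,0.001,0.12]
    - [0.004,0.001,0.12]
    - [0.004,0.001,0.12]
    - [0.004,0.001,0.12]
    - [0.004,0.001,0.12]
    - [0.004,0.001,0.12]
    - [0.004,0.001,0.12]
    - [0.004,0.001,0.12]
    - [0.004,0.001,0.12]
    - [0.004,0.001,0.12]
    - [0.004,0.001,0.12]
  spin: [0,0,0,0,0,0,0,0,0,0,0,0,0,0,0,0,0,0,0,0]

```text
time_s: 19.3
ee_pos: [0.459, 0.2447, 0.0034]
orientation: [3.128, 0.003, 1.82]
wrist_force: [-1.6, -0.8, 6.8]
opening: 0.512
```

Run:
```python
from h import *
im,c,s=snap("wrist"); cv2.imwrite("pics/w12.png",cv2.resize(im[210:310,200:310,::-1],None,fx=6,fy=6)); print(s["ee_pos"],s["orientation"],s["opening"])
np.savez("pics/w12.npz",im=im,K=c[0],R=c[1],t=c[2])
print(delta([.603,-.117,.115],s))
```

```text
[0.45901395 0.24473524 0.00342544] [3.12825831 0.00338946 1.81976206] 0.5118683168471734
[-0.3864  0.0519 -0.1096]
```

View pics/w12.png

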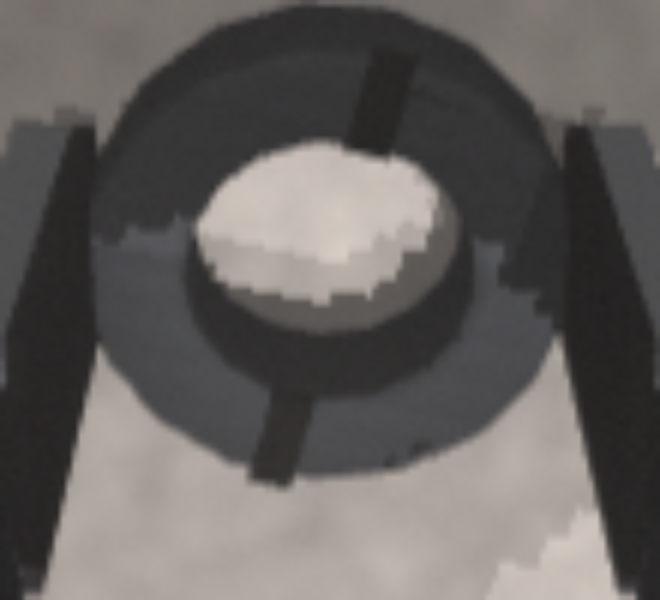

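Run:
```python
from h import *
d=np.load("pics/w12.npz");c=(d["K"],d["R"],d["t"])
q=np.array([(329,48),(329,478),(90,260),(568,260)])/6-.4+[200,210]
p=ray(c,q,.012);m=p[:2].mean(0);print(np.linalg.norm(p[0]-p[1]),np.linalg.norm(p[2]-p[3]),m,delta([*m,0]))
```

```text
0.04433126015921283 0.043037157522036205 [0.45892961 0.24404406] [-0.0006 -0.0003  0.0034]
```

Emit:
apply_moves:
  hand: [1,1,1,1,1,1,1,1,1,1,1,1,1,1,1,1,1,1,1,1]
  travel:
    - [0,0,-0.01]
    - [0,0,-0.03]
    - [0,0,-0.055]
    - [0,0,-0.08]
    - [-0.015,0.002,-0.1]
    - [-0.035,0.005,-0.11]
    - [-0.06,0.008,-0.11]
    - [-0.088,0.012,-0.11]
    - [-0.116,0.016,-0.11]
    - [-0.144,0.019,-0.11]
    - [-0.172,0.023,-0.11]
    - [-0.2,0.027,-0.11]
    - [-0.228,0.031,-0.11]
    - [-0.256,0.034,-0.11]
    - [-0.284,0.038,-0.11]
    - [-0.312,0.042,-0.11]
    - [-0.338,0.045,-0.11]
    - [-0.36,0.048,-0.11]
    - [-0.376,0.051,-0.11]
    - [-0.386,0.052,-0.11]
  spin: [0,0,0,0,0,0,0,0,0,0,0,0,0,0,0,0,0,0,0,0]

```text
time_s: 21.02
ee_pos: [0.6034, -0.1192, 0.1161]
orientation: [3.128, 0.005, 1.817]
wrist_force: [0.7, 0.5, -1.0]
opening: 0.509
```

Run:
```python
from h import *
s=manip.read_state()
print(s["ee_pos"],s["orientation"],s["opening"],delta([.603,-.117,.049],s))
```

```text
[ 0.60337188 -0.11921388  0.11611573] [3.12784109 0.00482845 1.81731931] 0.5085494100196384 [ 0.0026 -0.0007  0.0671]
```

Emit:
apply_moves:
  hand: [1,1,1,1,1,1,1,1,1,1,1]
  travel:
    - [0.0015,0,0.006]
    - [0.003,-0.0005,0.018]
    - [0.003,-0.0005,0.029]
    - [0.003,-0.0005,0.038]
    - [0.003,-0.0005,0.045]
    - [0.003,-0.0005,0.051]
    - [0.003,-0.0005,0.057]
    - [0.003,-0.0005,0.062]
    - [0.003,-0.0005,0.066]
    - [0.003,-0.0005,0.067]
    - [0.003,-0.0005,0.067]
  spin: [0,0,0,0,0,0,0,0,0,0,0]

```text
time_s: 21.93
ee_pos: [0.603, -0.1166, 0.0489]
orientation: [3.128, 0.005, 1.817]
wrist_force: [-0.0, 0.1, -0.1]
opening: 0.508
```

Run:
```python
from h import *
im,c,s=snap("wrist"); cv2.imwrite("pics/w13.png",cv2.resize(im[170:330,130:370,::-1],None,fx=3,fy=3)); print(s["ee_pos"],s["orientation"],s["opening"],s["wrist_force"])
print(delta([.603,-.117,.0454],s))
```

```text
[ 0.60303062 -0.11656786  0.04887665] [3.12812619 0.00474093 1.81715578] 0.5079004409036775 [-0.0080774   0.10951276 -0.05459704]
[-0.0004 -0.0002  0.0035]
```

View pics/w13.png

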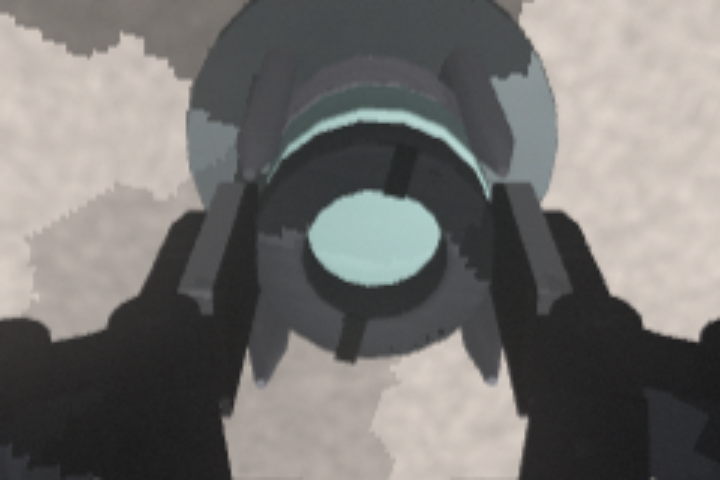

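The ring is centred between the posts, about 3.5 mm above the lens. Lower it gently.

Emit:
apply_moves:
  hand: [1,1,1,1,1,1,1]
  travel:
    - [0,0,0.001]
    - [0,0,0.002]
    - [0,0,0.003]
    - [0,0,0.0037]
    - [0,0,0.0042]
    - [0,0,0.0045]
    - [0,0,0.0045]
  spin: [0,0,0,0,0,0,0]

```text
time_s: 22.57
ee_pos: [0.6034, -0.1167, 0.0455]
orientation: [3.127, 0.005, 1.817]
wrist_force: [-2.4, 0.8, 6.6]
opening: 0.507
```

Emit:
apply_moves:
  hand: [0.44,0.4,0.35,0.3,0.3,0.3,0.3,0.3,0.3,0.3]
  travel:
    - [0,0,0]
    - [0,0,0]
    - [0,0,0]
    - [0,0,0]
    - [0,0,-0.003]
    - [0,0,-0.018]
    - [0,0,-0.04]
    - [0,0,-0.065]
    - [0,0,-0.09]
    - [0,0,-0.09]
  spin: [0,0,0,0,0,0,0,0,0,0]

```text
time_s: 23.4
ee_pos: [0.6054, -0.1178, 0.1416]
orientation: [3.119, 0.008, 1.816]
wrist_force: [0.3, 0.7, 1.2]
opening: 0.695
```

Run:
```python
from h import *
im,c,s=snap("wrist"); cv2.imwrite("pics/w14.png",im[:,:,::-1]); print(s["ee_pos"],s["orientation"],s["opening"])
np.savez("pics/w14.npz",im=im,K=c[0],R=c[1],t=c[2])
g=cv2.cvtColor(im,cv2.COLOR_RGB2GRAY)
cv2.imwrite("pics/w14c.png",cv2.resize(im[130:230,200:300,::-1],None,fx=6,fy=6))
print(delta([.437,-.009,.13],s))
```

```text
[ 0.6053753  -0.11776311  0.14158007] [3.11923695 0.00794792 1.81642867] 0.6952262536465545
[ 0.1465 -0.1371  0.0074]
```

View pics/w14c.png

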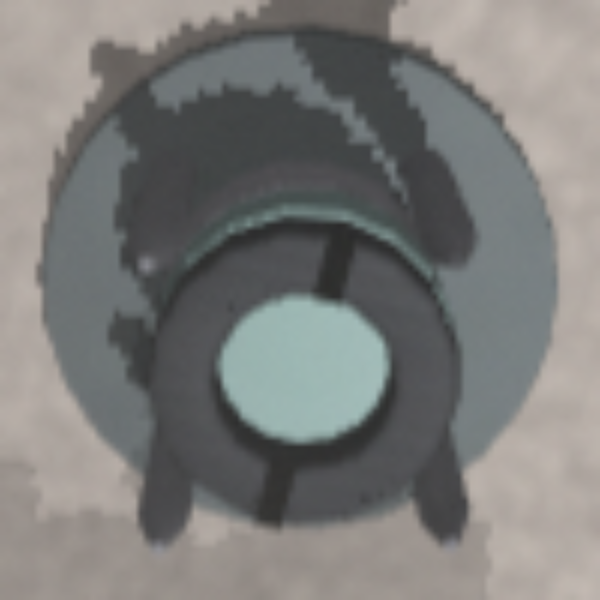

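Run:
```python
from h import *
d=np.load("pics/w14.npz");c=(d["K"],d["R"],d["t"])
q=np.array([(307,222),(307,522),(155,372),(460,372)])/6-.4+[200,130]
p=ray(c,q,.054);m=p[:2].mean(0);print(np.linalg.norm(p[0]-p[1]),np.linalg.norm(p[2]-p[3]),m)
```

```text
0.045795977471952146 0.04389560473275901 [ 0.60356349 -0.11675865]
```

Emit:
apply_moves:
  hand: [0,0,0,0,0,0,0,0,0,0,0]
  travel:
    - [0.146,-0.137,0.007]
    - [0.146,-0.137,0.007]
    - [0.146,-0.137,0.007]
    - [0.146,-0.137,0.007]
    - [0.146,-0.137,0.007]
    - [0.146,-0.137,0.007]
    - [0.146,-0.137,0.007]
    - [0.146,-0.137,0.007]
    - [0.146,-0.137,0.007]
    - [0.146,-0.137,0.007]
    - [0.146,-0.137,0.007]
  spin: [0,0,0,0,0,0,0,0,0,0,0]

```text
time_s: 24.37
ee_pos: [0.4369, -0.0098, 0.1287]
orientation: [3.121, 0.007, 1.815]
wrist_force: [-0.0, -0.2, -0.1]
opening: 1.004
```

Run:
```python
from h import *
im,c,s=snap("wrist"); cv2.imwrite("pics/w15.png",im[:,:,::-1]); print(s["ee_pos"],s["orientation"])
np.savez("pics/w15.npz",im=im,K=c[0],R=c[1],t=c[2])
g=cv2.cvtColor(im,cv2.COLOR_RGB2GRAY)
cv2.imwrite("pics/w15c.png",cv2.resize(np.clip(im[140:240,205:305,::-1]*1.5,0,255).astype(np.uint8),None,fx=6,fy=6))
r=fitmask(c,g<60,(190,120,320,240),.008);print(r)
```

```text
[ 0.43688091 -0.00975316  0.12866252] [3.12108696 0.00746154 1.81549533]
(array([ 0.43444378, -0.00814341]), np.float64(0.022074569899675982), np.float64(0.0005747684307848369))
```

View pics/w15.png

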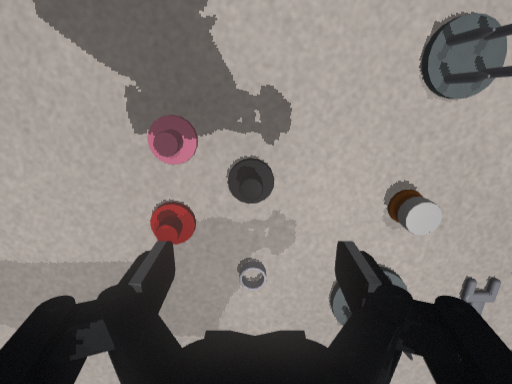

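View pics/w15c.png

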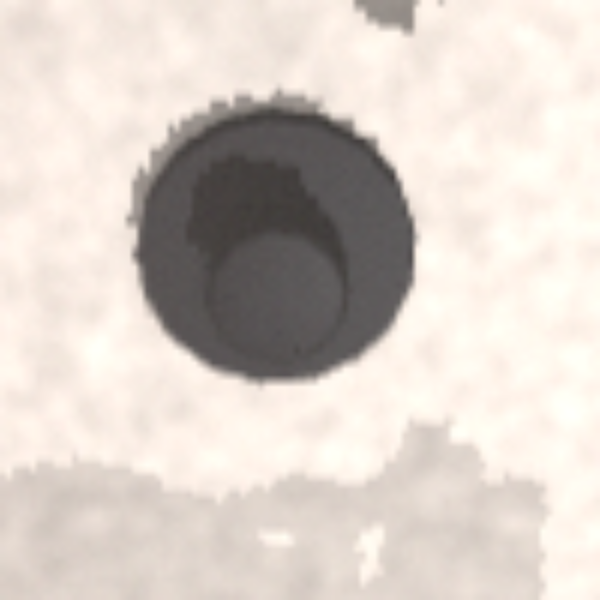

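Run:
```python
from h import *
d=np.load("pics/w15.npz");c=(d["K"],d["R"],d["t"])
o=np.array([205,140])
k=ray(c,np.array([(277,293)])/6-.4+o,.030)[0]; e=ray(c,np.array([(276,115),(276,380),(138,247),(413,247)])/6-.4+o,.008)
print(k,e[:2].mean(0),np.linalg.norm(e[0]-e[1]))
for z in(.05,.012):print(delta([.4350,-.0090,z]),delta([*k,z]))
p=ray(c,[(173,222)],.008)[0];print("red",p,delta([*p,.0]))
```

```text
[ 0.43501368 -0.00888923] [ 0.43504486 -0.00909757] 0.04511677328705331
[ 0.0016 -0.0031  0.0786] [ 0.0017 -0.003   0.0786]
[ 0.0019 -0.0039  0.1165] [ 0.002  -0.0038  0.1165]
red [ 0.36839286 -0.0698459 ] [-0.0409 -0.0835  0.1272]
```

The knob and disc centres agree at (0.435, -0.009). The red cap is close to the left finger, so I half-close before descending and then grip the knob.

Emit:
apply_moves:
  hand: [0.4,0.4,0.4,0.4,0.4,0.4,0.4,0.4,0.4,0.4,0.4,0.4,0.7,1,1,1,1,1,1,1]
  travel:
    - [0.002,-0.0035,0]
    - [0.002,-0.0035,0.02]
    - [0.002,-0.0035,0.05]
    - [0.002,-0.0035,0.075]
    - [0.002,-0.004,0.093]
    - [0.002,-0.004,0.104]
    - [0.002,-0.004,0.11]
    - [0.002,-0.004,0.114]
    - [0.002,-0.004,0.116]
    - [0.002,-0.004,0.116]
    - [0.002,-0.004,0.116]
    - [0.002,-0.004,0.116]
    - [0.002,-0.004,0.116]
    - [0.002,-0.004,0.116]
    - [0.002,-0.004,0.116]
    - [0.002,-0.004,0.116]
    - [0.002,-0.004,0.116]
    - [0.002,-0.004,0.116]
    - [0.002,-0.004,0.116]
    - [0.002,-0.004,0.116]
  spin: [0,0,0,0,0,0,0,0,0,0,0,0,0,0,0,0,0,0,0,0]

```text
time_s: 26.08
ee_pos: [0.435, -0.0088, 0.013]
orientation: [3.121, 0.007, 1.816]
wrist_force: [-0.7, 1.3, 7.4]
opening: 0.238
```

Run:
```python
from h import *
im,c,s=snap("wrist"); cv2.imwrite("pics/w16.png",cv2.resize(np.clip(im[200:320,165:345,::-1]*1.4,0,255).astype(np.uint8),None,fx=4,fy=4)); print(s["ee_pos"],s["orientation"],s["opening"])
print(delta([.4350,-.0090,.012]))
print(delta([.6033,-.117,.127],s))
```

```text
[ 0.43501683 -0.00884478  0.01301491] [3.12071766 0.00710358 1.8156837 ] 0.2383877917585024
[-0.0002 -0.0001  0.001 ]
[-0.1465  0.1394 -0.1101]
```

View pics/w16.png

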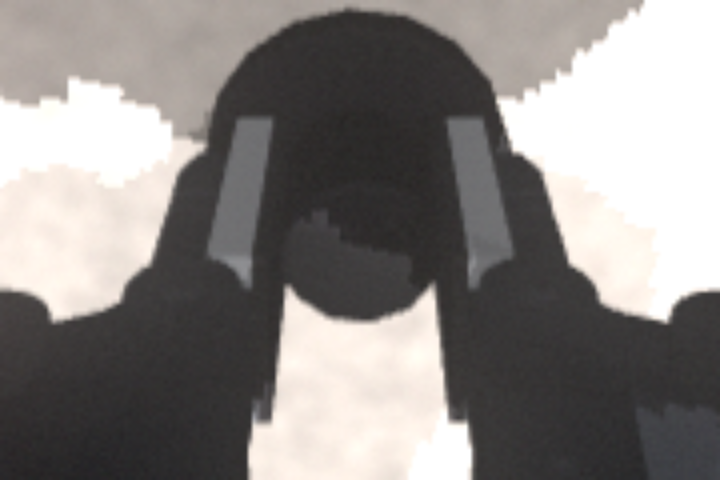

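The knob is gripped (opening 0.24). Lift and carry over the holder.

Emit:
apply_moves:
  hand: [1,1,1,1,1,1,1,1,1,1,1,1,1,1,1,1,1,1,1,1]
  travel:
    - [0,0,-0.01]
    - [0,0,-0.03]
    - [0,0,-0.055]
    - [0,0,-0.08]
    - [0,0,-0.1]
    - [-0.01,0.01,-0.11]
    - [-0.024,0.023,-0.11]
    - [-0.04,0.038,-0.11]
    - [-0.056,0.053,-0.11]
    - [-0.072,0.069,-0.11]
    - [-0.088,0.084,-0.11]
    - [-0.104,0.099,-0.11]
    - [-0.119,0.113,-0.11]
    - [-0.131,0.125,-0.11]
    - [-0.14,0.133,-0.11]
    - [-0.145,0.138,-0.11]
    - [-0.1465,0.1395,-0.11]
    - [-0.1465,0.1395,-0.11]
    - [-0.1465,0.1395,-0.11]
    - [-0.1465,0.1395,-0.11]
  spin: [0,0,0,0,0,0,0,0,0,0,0,0,0,0,0,0,0,0,0,0]

```text
time_s: 27.8
ee_pos: [0.6027, -0.1162, 0.1269]
orientation: [3.121, 0.006, 1.816]
wrist_force: [-0.4, 0.2, -0.2]
opening: 0.244
```

Run:
```python
from h import *
im,c,s=snap("wrist"); cv2.imwrite("pics/w17.png",cv2.resize(np.clip(im[150:320,135:375,::-1]*1.4,0,255).astype(np.uint8),None,fx=3,fy=3)); print(s["ee_pos"],s["orientation"],s["opening"])
print(delta([.6034,-.117,.071],s))
```

```text
[ 0.60269361 -0.11617982  0.12692786] [3.12136242 0.00639647 1.81629084] 0.24354849481167087
[-0.0006 -0.0006  0.0559]
```

View pics/w17.png

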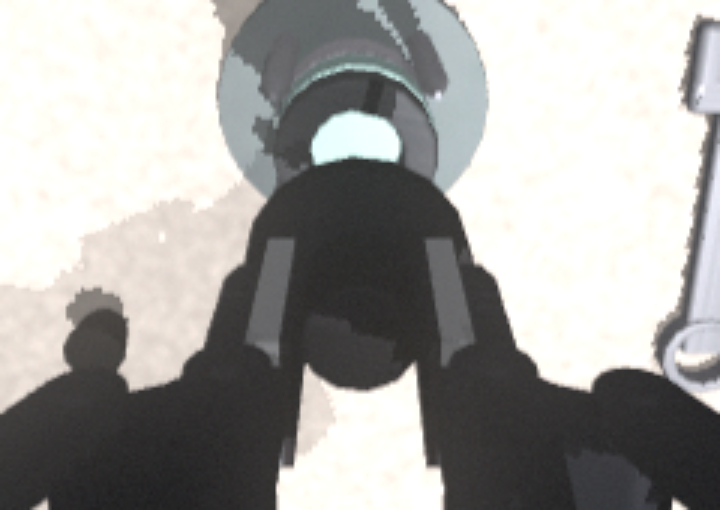

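Emit:
apply_moves:
  hand: [1,1,1,1,1,1,1,1,1,1]
  travel:
    - [-0.0006,-0.0006,0.008]
    - [-0.0006,-0.0006,0.018]
    - [-0.0006,-0.0006,0.027]
    - [-0.0006,-0.0006,0.035]
    - [-0.0006,-0.0006,0.041]
    - [-0.0006,-0.0006,0.047]
    - [-0.0006,-0.0006,0.052]
    - [-0.0006,-0.0006,0.055]
    - [-0.0006,-0.0006,0.056]
    - [-0.0006,-0.0006,0.056]
  spin: [0,0,0,0,0,0,0,0,0,0]

```text
time_s: 28.68
ee_pos: [0.6036, -0.1171, 0.0708]
orientation: [3.121, 0.006, 1.816]
wrist_force: [0.5, -0.2, -0.6]
opening: 0.24
```

Run:
```python
from h import *
s=manip.read_state(); print(delta([.6034,-.117,.067],s))
im,c,s=snap("scene"); cv2.imwrite("pics/s18.png",cv2.resize(im[190:290,210:330,::-1],None,fx=6,fy=6))
```

```text
[ 0.0001 -0.0002  0.0038]
```

View pics/s18.png

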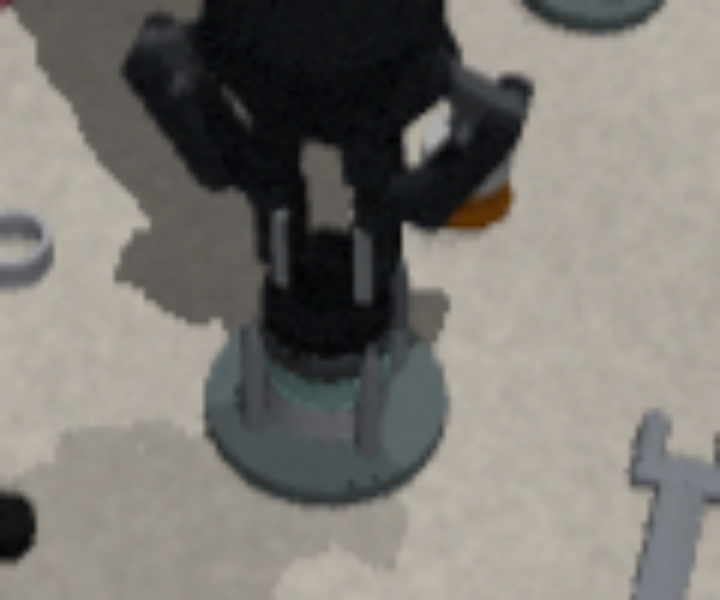

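The cap is just above the ring, over the stack. Lower the last 4 mm.

Emit:
apply_moves:
  hand: [1,1,1,1,1,1,1]
  travel:
    - [0,0,0.001]
    - [0,0,0.002]
    - [0,0,0.003]
    - [0,0,0.0037]
    - [0,0,0.0043]
    - [0,0,0.0046]
    - [0,0,0.0046]
  spin: [0,0,0,0,0,0,0]

```text
time_s: 29.32
ee_pos: [0.6039, -0.1171, 0.0671]
orientation: [3.121, 0.006, 1.816]
wrist_force: [-1.8, -0.0, 6.7]
opening: 0.241
```

Emit:
apply_moves:
  hand: [0.72,0.68,0.62,0.58,0.58,0.58,0.58,0.58,0.58,0.58,0.58,0.58]
  travel:
    - [0,0,0]
    - [0,0,0]
    - [0,0,0]
    - [0,0,0]
    - [0,0,-0.003]
    - [0,0,-0.013]
    - [0,0,-0.03]
    - [0,0,-0.05]
    - [0,0,-0.07]
    - [0,0,-0.085]
    - [0,0,-0.085]
    - [0,0,-0.085]
  spin: [0,0,0,0,0,0,0,0,0,0,0,0]

```text
time_s: 30.32
ee_pos: [0.6027, -0.1172, 0.1533]
orientation: [3.119, 0.007, 1.816]
wrist_force: [-0.1, 0.1, -0.7]
opening: 0.419
```

Run:
```python
from h import *
im,c,s=snap("wrist"); cv2.imwrite("pics/w19.png",cv2.resize(np.clip(im[120:240,195:315,::-1]*1.4,0,255).astype(np.uint8),None,fx=5,fy=5)); print(s["ee_pos"],s["orientation"],s["opening"])
np.savez("pics/w19.npz",im=im,K=c[0],R=c[1],t=c[2])
im,c,s=snap("scene"); cv2.imwrite("pics/s19.png",cv2.resize(im[190:290,210:330,::-1],None,fx=6,fy=6))
```

```text
[ 0.60272423 -0.11715277  0.15331103] [3.11852844 0.00697892 1.81612674] 0.41927434206071984
```

View pics/w19.png

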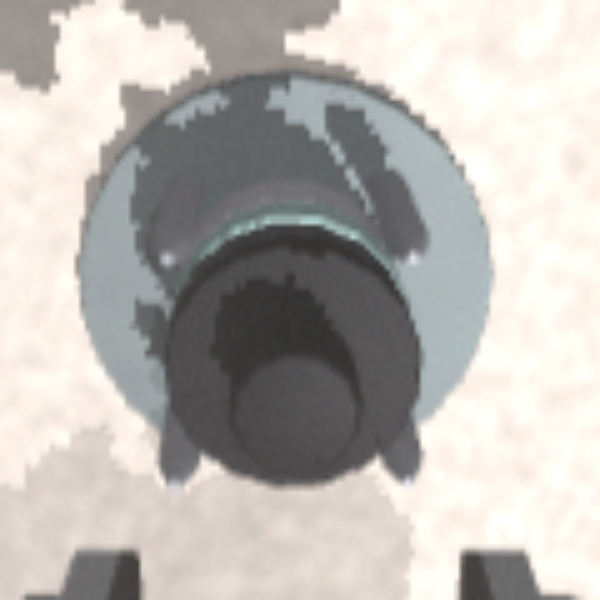

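View pics/s19.png

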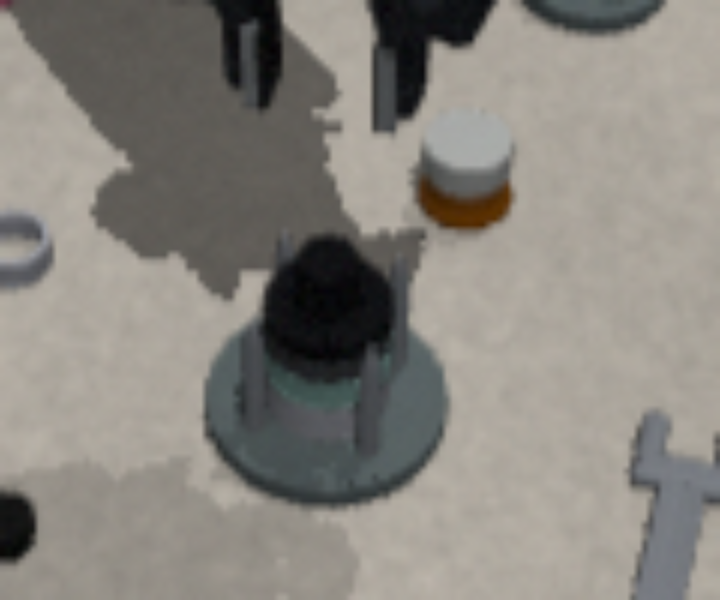

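Run:
```python
from h import *
d=np.load("pics/w19.npz");c=(d["K"],d["R"],d["t"]);o=np.array([195,120])
print(ray(c,np.array([(294,407)])/5-.4+o,.084)); e=ray(c,np.array([(293,234),(293,486),(166,362),(421,362)])/5-.4+o,.062)
print(e[:2].mean(0),e[2:].mean(0),np.linalg.norm(e[0]-e[1]),np.linalg.norm(e[2]-e[3]))
t=ray(c,np.array([(168,259),(415,258),(410,482),(176,483)])/5-.4+o,.066);print("posts",t.mean(0))
print(manip.read_state()["dq"].round(3))
print(manip.finish_job())
```

```text
[[ 0.60306744 -0.11649036]]
[ 0.60337823 -0.11682893] [ 0.603428   -0.11646783] 0.046910682381034005 0.0447987744367638
posts [ 0.60331522 -0.11722502]
[ 0.003  0.011 -0.005  0.004  0.002 -0.001  0.001]
the job is handed in; nothing more can be done
None
```

The large optical stack is in the large four-post holder in build order: spacer, lens blank, retaining ring, then the black dust cap with its knob up. I lowered each piece until it touched before letting go. The whole job took about 30 s, and I handed it in.

Last checks, made from the wrist camera:
- **Centring:** each part measured within about 1 mm of the holder centre at (0.603, -0.117). The spacer, lens blank and ring were each measured once released. For the cap, the knob and disc centres agree, and both lie about 1 mm or less from the post centre.
- **Height and level:** I read seated height from the tool height at contact, and the pictures show the parts lying flat. I did not measure tilt directly.
- **Gripper:** it ended about 70 mm above the knob, touching nothing. The tool had drifted to about 0.024 rad of tilt by the end.
- **Small set:** I never approached those parts, but I did not measure their final positions.

None of the final checks failed. My first rough reading of the spacer position was off by about 12 mm and I corrected it before grasping. One automatic fit of the retaining ring was poor, so I used its outline in an enlarged picture instead.

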